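Find the tool case that rattles and hold it out to the potter

ROBOT

A 6-joint arm with a two-finger parallel gripper is mounted at the origin on a cart in front of the work surface, level with it; the furniture and walls round the work are solid. World frame = base frame: x ahead of the robot, y to its left, z up, the work surface at z = 0. Lengths are in m, angles in rad, forces in N, time in s.
With the tool pointing down it reaches from about 0.35 to 0.875 m from the base axis. Payload 4.2 kg.
Tool frame: the origin (TCP) lies at the very end of the fingers, on their centre line; the grasp point (between the pads) lies 19 mm behind it; z points along the fingers, y is the line along which they close (so a half turn about z gives the same grasp; the last joint's range is limited). The gripper opens to 85 mm and grips with 20 to 120 N. Pads are 22 mm wide; open, the fingers measure 114 mm over their backs; the gripper's body (76 mm by 85 mm) begins 54 mm behind the grasp point. The pads swing forward as they close: fully open they stand 13 mm farther back than shut.
Start: joints at [1.532, 0.385, 0.008, 0, -1.194, -0.259], TCP at [0.183, 0.597, 0.231] pointing down, gripper open.
Joint ranges: [-3.14, 3.14], [-1.21, 2.06], [-1.07, 1.41], [-3.16, 2.05], [-2.99, -0.16], [-3.1, 3.1]. Speed limits (rad/s): [2.79, 2.79, 3.14, 3.14, 3.14, 3.14].

INTERFACE

Orientations are given as a unit quaternion [x, y, z, w].
In Python, from workcell import robot gives the robot as it stands.
- The arm moves only by the tool play_rows, never from a script. Its argument "series" is a list of rows, each an object of numbers: "tx", "ty", "tz": the shift along the tool's x, y, z in cm; "rx", "ry", "rz": the turn, a rotation vector about the tool's x, y, z in degrees; "gripper": the closure, from -1 (fully open) to 1 (shut). In form: [{"tx": .., "ty": .., "tz": .., "rx": .., "ry": .., "rz": .., "gripper": ..}, ...]. A call has 1 to 20 rows; each row is the pose to reach, as a shift and turn from the pose commanded when the call began, along the tool's axes at that moment; what a row does not reach only later rows make up. A row lasts 1/10 s, in which the tool goes at most 50 mm and 8.59 degrees, less where a joint would pass 70% of its speed; a pose out of reach is approached as far as the arm can. A call with a gripper value outside its range is refused whole. The fingers move at their own pace and stop on an object; "newtons" is the grip in N (left out, the last holds). Time passes only in rows, so rows that repeat a pose let the fingers close. It gives the time, the measured TCP pose, the force, the opening and the grip force at its end, in the units of the state.
- robot.read_state(): the state, without advancing time (a new reading comes with each control period).
- robot.capture(name): name is "scene" or "top" or "wrist"; returns a dict with "image" (384x512x3 uint8, red, green, blue), "fx", "fy", "cx", "cy" (pixels), "dist_coeffs" ([k1, k2, p1, p2, k3] as OpenCV has them; the pictures are not rectified), "eye" and "attitude" of the camera in the world. Camera axes: x right, y down, z forward; pixel columns grow to the right and rows downward; lengths in m; the calibration is good to about 2 mm. A picture is of the moment at which its call begins. There is no depth.
- robot.close_job(): hands the job in; it is judged then, once.
The state is a dict: "t": time; "q": joint angles; "joint_vel": joint speeds; "tau": joint torques, N m; "eef_pos": TCP position; "ee_rot": TCP orientation; "wrist_force": force on the tool from outside, world axes, zero at the start; "moment": the same for the moment, N m; "finger_gap": finger opening in m; "gripper_force": force on a finger pad.
Only numpy, scipy, OpenCV 4.12 (cv2) and the standard library are available. Lean on these libraries where they do the work, as an engineer would, in place of code of your own. Each camera call takes 0.05 s, during which the arm holds its last target. There are 200 camera calls.

TASK

One of the three shut tool cases in the notched rack holds a loose brass roller that rattles when the case is shaken endwise; what is in the other two sits fast. Lift cases out and shake them to find it, lay the silent ones gently back down in the rack's notches, and hold the rattling one out to the potter: level, centred above the tumbler in the middle of the round board, a hand's breadth clear of it. Finish while still holding it there, and leave the tumbler, stamp, jar and cup undisturbed.

Things in the scene. Friction and masses are not known exactly. Their poses are not given: they have to be found in the camera images.
- rack: Fixed beech rack, 272 mm (its y) by 118 mm (its x): two rails 14 mm thick at x = -52 and +52 mm with notches 54 mm wide, 8 mm deep, at y = +95, 0, -95 mm. A case lies across both rails, along x; notch floor 30 mm above the bench, open between the rails. Origin: centre of its underside; +x leads away from the robot (yaw -0.5 to 0.05). A chest's open drawer behind its right end reaches forward to x = 0.60 m.
- case_a_center (a point): Centre (half-way up) of a shut teal tool case, 160 mm long (x), 48 wide (y), 42 high (z up), 0.3 to 0.4 kg, as are all three; 51 mm above the bench in the left notch (rack y = +95). Grip across the 48 mm, mid-length, from above; 47 mm free to the next case. The points do not tell which case has the roller: any one may.
- case_b_center (a point): Centre of the like case in the middle notch (rack y = 0). In one of the three a loose brass roller (28 mm by 38 mm, 0.2 kg) can run 120 mm along the case's x: it knocks on the ends when shaken and for a moment afterwards, and when the case is tilted endwise (0.3 rad is plenty) it slides to the lower end within 0.3 s and stays there when levelled, shifting the balance 0.1 N m.
- case_c_center (a point): Centre of the like case in the right notch (rack y = -95). In two of the three the contents (0.2 kg) sit fast in the middle, so weight tells nothing. The cases stay shut.
- bat_top (a point): Centre of the top of the potter's round wooden board, 150 mm across and 12 mm thick, fixed, lying in the right-hand shallow tray (rim 24 mm high); its top is 14 mm above the bench. The tumbler in work stands in its middle.
- tumbler: The unfired clay tumbler in work, 67 mm across and 86 mm high, standing loose in the middle of the round board (its rim about 100 mm above the bench). Origin: centre of its underside, z up. To be left alone.
- stamp: Turned wooden maker's stamp, 27 mm across and 61 mm high, standing loose in the tray. Origin: centre of its underside, z up. To be left alone.
- jar: Small jar of cream glaze with a black lid, 58 mm across and 73 mm high, standing loose on the bench behind the rack. Origin: centre of its underside, z up. To be left alone.
- cup: White cup with a blue rim, 72 mm across and 64 mm high, standing loose on the bench behind the jar. Origin: centre of its underside, z up. To be left alone.

How it is judged:
By the outcome, as a careful person would: the job done as asked, in the order asked, and still so for the second after the job is handed in, while the arm keeps its last pose, push and grip.
It also fails if it takes over 72 s, if anything falls off the work surface, if the arm or the gripper's body presses on something with over 40 N, if the wrist force passes 120 N, or if a joint passes its speed limit or range.

## Working session

There is one attempt and no reset: what is moved stays moved. The work goes in short steps, Python scripts to look and compute and a tool call to move; the robot and the scene stay as the last step left them, time stands still between calls to the robot, and variables do not carry over. Pictures are saved under pics/ and viewed, at most 10 in all, crops included, and the job is handed in when it is done.

Besides the shell and the picture viewer there is one more tool, called after ">>>" in YAML: its name, and indented under it one key for each argument. play_rows: Moves the arm, as the interface text tells. Its arguments: {"type":"object","properties":{"series":{"type":"array"},"newtons":{"type":"number"}},"required":["series"]}

```bash
mkdir -p pics; ls; python3 - <<'E'
from workcell import robot
import cv2
s=robot.read_state(); print(s)
for n in ("scene","top"):
    c=robot.capture(n); cv2.imwrite(f"pics/{n}0.png",c["image"][:,:,::-1]); print({k:v for k,v in c.items() if k!="image"})
E
```

```text
pics
{'t': 0.0, 'q': array([ 1.53159821e+00,  3.85560965e-01,  6.60085101e-03, -5.18824749e-04,
       -1.19398033e+00, -2.58606479e-01]), 'joint_vel': array([-5.59087736e-04, -5.91254369e-04,  3.18859215e-04,  3.43748185e-05,
        4.96300251e-04, -3.53675037e-04]), 'tau': array([ 9.20189450e-04, -3.92292631e+01,  1.88395232e+01,  4.18597296e+00,
       -4.68471117e-03,  1.64766302e-06]), 'eef_pos': array([0.18318965, 0.59693096, 0.2302062 ]), 'ee_rot': array([ 9.88919720e-01, -1.48447229e-01, -1.22286875e-04,  1.09201098e-03]), 'wrist_force': array([-0.08894485,  0.4579272 ,  0.84413726]), 'moment': array([-0.01164064, -0.04054773, -0.030618  ]), 'gripper_force': 0.0, 'finger_gap': 0.08535266274941104}
{'fx': 358.19566420993254, 'fy': 358.19566420993254, 'cx': 255.8605037120559, 'cy': 194.6770315918393, 'dist_coeffs': array([-0.03322245,  0.        ,  0.        ,  0.        ,  0.        ]), 'eye': array([0.24115458, 0.78887661, 0.51632959]), 'attitude': array([-0.18707091,  0.8385408 , -0.49791676,  0.11803689])}
{'fx': 459.98483329946833, 'fy': 459.98483329946833, 'cx': 255.41143026387698, 'cy': 188.99642459284127, 'dist_coeffs': array([-0.16814401,  0.        ,  0.        ,  0.        ,  0.        ]), 'eye': array([0.50326098, 0.04507839, 1.33559981]), 'attitude': array([ 0.71034331, -0.70219386,  0.0359543 , -0.03230252])}
```

View pics/top0.png

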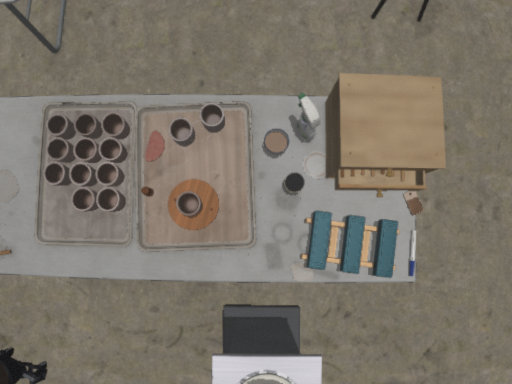

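View pics/scene0.png

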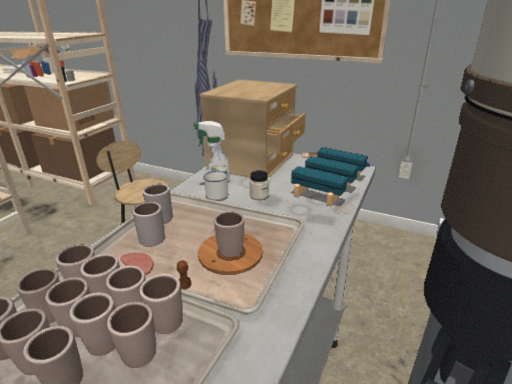

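The top view shows teal cases at about (320,240), (353,244) and (386,248), the round board at (193,204), jar at (293,184), cup at (315,165) and stamp at (147,191). The drawer is behind the right case.

```bash
cat > h.py <<'E'
import numpy as np, cv2
from scipy.spatial.transform import Rotation as R
def onplane(c,px,z):
    K=np.array([[c["fx"],0,c["cx"]],[0,c["fy"],c["cy"]],[0,0,1]])
    u=cv2.undistortPoints(np.float64(px).reshape(-1,1,2),K,c["dist_coeffs"]).reshape(-1,2)
    d=R.from_quat(c["attitude"]).apply(np.c_[u,np.ones(len(u))])
    e=np.array(c["eye"]); return e+d*((z-e[2])/d[:,2])[:,None]
def blobs(c,lo,hi,amin,roi=None):
    hsv=cv2.cvtColor(c["image"],cv2.COLOR_RGB2HSV)
    m=cv2.inRange(hsv,lo,hi)
    m=cv2.morphologyEx(m,cv2.MORPH_CLOSE,np.ones((3,3)))
    cs,_=cv2.findContours(m,cv2.RETR_EXTERNAL,cv2.CHAIN_APPROX_NONE)
    return [k.reshape(-1,2) for k in cs if cv2.contourArea(k)>amin]
def rect(P):
    (x,y),(w,h),a=cv2.minAreaRect(np.float32(P[:,:2]*1000))
    if w<h: w,h,a=h,w,a+90
    a=(a+90)%180-90
    return np.round([x,y,w,h,a],1)
E
python3 - <<'E'
from h import *; from workcell import robot
c=robot.capture("top")
for k in blobs(c,(85,80,20),(105,255,160),200):
    print(k.mean(0),rect(onplane(c,k,0.072)))
for k in blobs(c,(5,130,80),(16,255,255),300):
    P=onplane(c,k,0.014); print("orange",k.mean(0),rect(P), cv2.fitEllipse(np.float32(P[:,:2]*1000)))
for n,p,z in(("tumbler",(189.5,204),.1),("jar",(293.5,183),.073),("cup",(315,165),.064),("stamp",(147,191),.06),("drawer",(383,188),.1)):
    print(n,onplane(c,[p],z).round(3))
E
```

```text
[386.13970588 248.01470588] [ 465.4 -325.6  153.7   44.9   -6.9]
[352.88235294 243.98529412] [ 476.8 -231.7  152.8   44.4   -7.1]
[319.36029412 239.96323529] [ 487.7 -138.1  153.3   45.    -7.2]
tumbler [[0.58  0.217 0.1  ]]
jar [[ 0.644 -0.066  0.073]]
cup [[ 0.696 -0.127  0.064]]
stamp [[0.618 0.344 0.06 ]]
drawer [[ 0.63 -0.31  0.1 ]]
```

```bash
cat >> h.py <<'E'
def goal(s,xyz,yaw):  # yaw deg of tool x in world, tool down
    T=R.from_quat(s["ee_rot"]); G=R.from_euler("z",yaw,degrees=True)*R.from_euler("x",180,degrees=True)
    return (T.inv().apply(np.array(xyz)-s["eef_pos"])*100).round(2),(T.inv()*G).as_rotvec(degrees=True).round(2)
E
python3 - <<'E'
from h import *; from workcell import robot
s=robot.read_state()
print(goal(s,(.48,.2,.25),-6.9),goal(s,(.488,-.138,.25),-6.9))
c=robot.capture("top"); hsv=cv2.cvtColor(c["image"],cv2.COLOR_RGB2HSV)
print(hsv[220,193],hsv[205,172],hsv[180,210])
E
```

```text
(array([40.02, 29.25, -1.9 ]), array([  0.1 ,   0.  , -10.17])) (array([50.71, 61.33, -1.84]), array([  0.1 ,   0.  , -10.17]))
[ 12 125 145] [ 13 131 142] [ 13  53 145]
```

>>> play_rows:
  series:
    - {"tx": 40, "ty": 29.2, "tz": -2, "rz": -10.2, "gripper": -1}
    - {"tx": 40, "ty": 29.2, "tz": -2, "rz": -10.2}
    - {"tx": 40, "ty": 29.2, "tz": -2, "rz": -10.2}
    - {"tx": 40, "ty": 29.2, "tz": -2, "rz": -10.2}
    - {"tx": 40, "ty": 29.2, "tz": -2, "rz": -10.2}
    - {"tx": 40, "ty": 29.2, "tz": -2, "rz": -10.2}
    - {"tx": 40, "ty": 29.2, "tz": -2, "rz": -10.2}
    - {"tx": 40, "ty": 29.2, "tz": -2, "rz": -10.2}
    - {"tx": 40, "ty": 29.2, "tz": -2, "rz": -10.2}
    - {"tx": 40, "ty": 29.2, "tz": -2, "rz": -10.2}
    - {"tx": 50.7, "ty": 61.3, "tz": -1.8, "rz": -10.2}
    - {"tx": 50.7, "ty": 61.3, "tz": -1.8, "rz": -10.2}
    - {"tx": 50.7, "ty": 61.3, "tz": -1.8, "rz": -10.2}
    - {"tx": 50.7, "ty": 61.3, "tz": -1.8, "rz": -10.2}
    - {"tx": 50.7, "ty": 61.3, "tz": -1.8, "rz": -10.2}
    - {"tx": 50.7, "ty": 61.3, "tz": -1.8, "rz": -10.2}
    - {"tx": 50.7, "ty": 61.3, "tz": -1.8, "rz": -10.2}
    - {"tx": 50.7, "ty": 61.3, "tz": -1.8, "rz": -10.2}
    - {"tx": 50.7, "ty": 61.3, "tz": -1.8, "rz": -10.2}
    - {"tx": 50.7, "ty": 61.3, "tz": -1.8, "rz": -10.2}

```text
invalid input at $.series[0]: expected keys tx, ty, tz, rx, ry, rz, gripper
```

>>> play_rows:
  series:
    - {"tx": 40, "ty": 29.2, "tz": -2, "rx": 0, "ry": 0, "rz": -10.2, "gripper": -1}
    - {"tx": 40, "ty": 29.2, "tz": -2, "rx": 0, "ry": 0, "rz": -10.2, "gripper": -1}
    - {"tx": 40, "ty": 29.2, "tz": -2, "rx": 0, "ry": 0, "rz": -10.2, "gripper": -1}
    - {"tx": 40, "ty": 29.2, "tz": -2, "rx": 0, "ry": 0, "rz": -10.2, "gripper": -1}
    - {"tx": 40, "ty": 29.2, "tz": -2, "rx": 0, "ry": 0, "rz": -10.2, "gripper": -1}
    - {"tx": 40, "ty": 29.2, "tz": -2, "rx": 0, "ry": 0, "rz": -10.2, "gripper": -1}
    - {"tx": 40, "ty": 29.2, "tz": -2, "rx": 0, "ry": 0, "rz": -10.2, "gripper": -1}
    - {"tx": 40, "ty": 29.2, "tz": -2, "rx": 0, "ry": 0, "rz": -10.2, "gripper": -1}
    - {"tx": 40, "ty": 29.2, "tz": -2, "rx": 0, "ry": 0, "rz": -10.2, "gripper": -1}
    - {"tx": 40, "ty": 29.2, "tz": -2, "rx": 0, "ry": 0, "rz": -10.2, "gripper": -1}
    - {"tx": 50.7, "ty": 61.3, "tz": -1.8, "rx": 0, "ry": 0, "rz": -10.2, "gripper": -1}
    - {"tx": 50.7, "ty": 61.3, "tz": -1.8, "rx": 0, "ry": 0, "rz": -10.2, "gripper": -1}
    - {"tx": 50.7, "ty": 61.3, "tz": -1.8, "rx": 0, "ry": 0, "rz": -10.2, "gripper": -1}
    - {"tx": 50.7, "ty": 61.3, "tz": -1.8, "rx": 0, "ry": 0, "rz": -10.2, "gripper": -1}
    - {"tx": 50.7, "ty": 61.3, "tz": -1.8, "rx": 0, "ry": 0, "rz": -10.2, "gripper": -1}
    - {"tx": 50.7, "ty": 61.3, "tz": -1.8, "rx": 0, "ry": 0, "rz": -10.2, "gripper": -1}
    - {"tx": 50.7, "ty": 61.3, "tz": -1.8, "rx": 0, "ry": 0, "rz": -10.2, "gripper": -1}
    - {"tx": 50.7, "ty": 61.3, "tz": -1.8, "rx": 0, "ry": 0, "rz": -10.2, "gripper": -1}
    - {"tx": 50.7, "ty": 61.3, "tz": -1.8, "rx": 0, "ry": 0, "rz": -10.2, "gripper": -1}

```text
t: 2.1
eef_pos: [0.4878, -0.1381, 0.249]
ee_rot: [0.998, -0.061, -0.0, -0.0]
wrist_force: [-0.6, -0.2, -0.7]
finger_gap: 0.0854
gripper_force: 0.0
```

```bash
python3 - <<'E'
from h import *; from workcell import robot
s=robot.read_state(); print(s["q"].round(2),s["eef_pos"],s["moment"].round(3))
c=robot.capture("wrist"); cv2.imwrite("pics/w1.png",c["image"][:,:,::-1]); print(c["eye"])
for k in blobs(c,(85,80,20),(105,255,160),800):
    print(k.min(0),k.max(0),rect(onplane(c,k,0.072)))
E
```

```text
[ 0.04  0.17 -0.25 -0.   -1.16  1.4 ] [ 0.48783595 -0.13808675  0.24899966] [ 0.05   0.001 -0.005]
[ 0.56298523 -0.14787553  0.39233806]
[382 104] [443 229] [ 467.4 -321.   155.1   60.    -6.9]
[314 104] [361 230] [ 477.2 -233.8  155.1   45.5   -6.9]
[238 104] [278 231] [ 488.  -140.5  156.2   46.    -6.5]
```

View pics/w1.png

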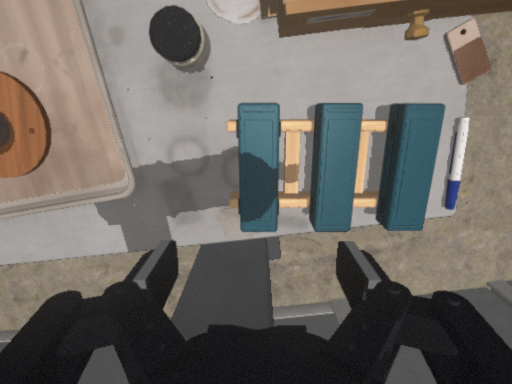

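The wrist view shows case A at columns 238–278, rows 104–231, below and between the fingers. The neighbours are clear and everything agrees with the top view to about 2 mm.

>>> play_rows:
  newtons: 70
  series:
    - {"tx": 0, "ty": 0.15, "tz": 4, "rx": 0, "ry": 0, "rz": 0, "gripper": -1}
    - {"tx": 0, "ty": 0.15, "tz": 8, "rx": 0, "ry": 0, "rz": 0, "gripper": -1}
    - {"tx": 0, "ty": 0.15, "tz": 12, "rx": 0, "ry": 0, "rz": 0, "gripper": -1}
    - {"tx": 0, "ty": 0.15, "tz": 15, "rx": 0, "ry": 0, "rz": 0, "gripper": -1}
    - {"tx": 0, "ty": 0.15, "tz": 17, "rx": 0, "ry": 0, "rz": 0, "gripper": -1}
    - {"tx": 0, "ty": 0.15, "tz": 19, "rx": 0, "ry": 0, "rz": 0, "gripper": -1}
    - {"tx": 0, "ty": 0.15, "tz": 20.5, "rx": 0, "ry": 0, "rz": 0, "gripper": -1}
    - {"tx": 0, "ty": 0.15, "tz": 21.5, "rx": 0, "ry": 0, "rz": 0, "gripper": -1}
    - {"tx": 0, "ty": 0.15, "tz": 21.5, "rx": 0, "ry": 0, "rz": 0, "gripper": -1}
    - {"tx": 0, "ty": 0.15, "tz": 21.5, "rx": 0, "ry": 0, "rz": 0, "gripper": 1}
    - {"tx": 0, "ty": 0.15, "tz": 21.5, "rx": 0, "ry": 0, "rz": 0, "gripper": 1}
    - {"tx": 0, "ty": 0.15, "tz": 21.5, "rx": 0, "ry": 0, "rz": 0, "gripper": 1}
    - {"tx": 0, "ty": 0.15, "tz": 21.5, "rx": 0, "ry": 0, "rz": 0, "gripper": 1}
    - {"tx": 0, "ty": 0.15, "tz": 21.5, "rx": 0, "ry": 0, "rz": 0, "gripper": 1}
    - {"tx": 0, "ty": 0.15, "tz": 21.5, "rx": 0, "ry": 0, "rz": 0, "gripper": 1}
    - {"tx": 0, "ty": 0.15, "tz": 21.5, "rx": 0, "ry": 0, "rz": 0, "gripper": 1}
    - {"tx": 0, "ty": 0.15, "tz": 21.5, "rx": 0, "ry": 0, "rz": 0, "gripper": 1}

```text
t: 3.85
eef_pos: [0.4889, -0.1389, 0.0356]
ee_rot: [0.998, -0.06, 0.001, 0.0]
wrist_force: [-1.1, 0.5, 6.1]
finger_gap: 0.0472
gripper_force: 73.1
```

>>> play_rows:
  series:
    - {"tx": 0, "ty": 0, "tz": -1, "rx": 0, "ry": 0, "rz": 0, "gripper": 1}
    - {"tx": 0, "ty": 0, "tz": -2.5, "rx": 0, "ry": 0, "rz": 0, "gripper": 1}
    - {"tx": 0, "ty": 0, "tz": -5, "rx": 0, "ry": 0, "rz": 0, "gripper": 1}
    - {"tx": 0, "ty": 0, "tz": -8, "rx": 0, "ry": 0, "rz": 0, "gripper": 1}
    - {"tx": -1, "ty": 0, "tz": -12, "rx": 0, "ry": 0, "rz": 0, "gripper": 1}
    - {"tx": -3, "ty": 0, "tz": -16, "rx": 0, "ry": 0, "rz": 0, "gripper": 1}
    - {"tx": -4, "ty": 0, "tz": -18, "rx": 0, "ry": 0, "rz": 0, "gripper": 1}
    - {"tx": -4, "ty": 0, "tz": -18, "rx": 0, "ry": 0, "rz": 0, "gripper": 1}
    - {"tx": -4, "ty": 0, "tz": -18, "rx": 0, "ry": 8, "rz": 0, "gripper": 1}
    - {"tx": -4, "ty": 0, "tz": -18, "rx": 0, "ry": 16, "rz": 0, "gripper": 1}
    - {"tx": -4, "ty": 0, "tz": -18, "rx": 0, "ry": 20, "rz": 0, "gripper": 1}
    - {"tx": -4, "ty": 0, "tz": -18, "rx": 0, "ry": 20, "rz": 0, "gripper": 1}
    - {"tx": -4, "ty": 0, "tz": -18, "rx": 0, "ry": 20, "rz": 0, "gripper": 1}
    - {"tx": -4, "ty": 0, "tz": -18, "rx": 0, "ry": 20, "rz": 0, "gripper": 1}
    - {"tx": -4, "ty": 0, "tz": -18, "rx": 0, "ry": 20, "rz": 0, "gripper": 1}
    - {"tx": -4, "ty": 0, "tz": -18, "rx": 0, "ry": 13, "rz": 0, "gripper": 1}
    - {"tx": -4, "ty": 0, "tz": -18, "rx": 0, "ry": 6, "rz": 0, "gripper": 1}
    - {"tx": -4, "ty": 0, "tz": -18, "rx": 0, "ry": 0, "rz": 0, "gripper": 1}
    - {"tx": -4, "ty": 0, "tz": -18, "rx": 0, "ry": 0, "rz": 0, "gripper": 1}
    - {"tx": -4, "ty": 0, "tz": -18, "rx": 0, "ry": 0, "rz": 0, "gripper": 1}

```text
t: 5.85
eef_pos: [0.449, -0.134, 0.2135]
ee_rot: [0.998, -0.06, -0.0, -0.0]
wrist_force: [-0.6, -1.1, -3.3]
finger_gap: 0.0475
gripper_force: 72.9
```

```bash
cat > m.py <<'E'
from h import *; from workcell import robot
s=robot.read_state(); T=R.from_quat(s["ee_rot"])
print(s["t"],s["eef_pos"].round(4),T.as_euler("xyz",degrees=True).round(2),"gap",round(s["finger_gap"],4),"F",s["wrist_force"].round(2),"M tool",T.inv().apply(s["moment"]).round(3))
E
python3 m.py
```

```text
5.85 [ 0.449  -0.134   0.2135] [-1.7999e+02  2.0000e-02 -6.9000e+00] gap 0.0475 F [-0.6  -1.09 -3.28] M tool [ 0.022 -0.077  0.011]
```

>>> play_rows:
  series:
    - {"tx": 2.5, "ty": 0, "tz": 0, "rx": 0, "ry": 0, "rz": 0, "gripper": 1}
    - {"tx": -2.5, "ty": 0, "tz": 0, "rx": 0, "ry": 0, "rz": 0, "gripper": 1}
    - {"tx": 2.5, "ty": 0, "tz": 0, "rx": 0, "ry": 0, "rz": 0, "gripper": 1}
    - {"tx": -2.5, "ty": 0, "tz": 0, "rx": 0, "ry": 0, "rz": 0, "gripper": 1}
    - {"tx": 0, "ty": 0, "tz": 0, "rx": 0, "ry": 0, "rz": 0, "gripper": 1}
    - {"tx": 0, "ty": 0, "tz": 0, "rx": 0, "ry": -8, "rz": 0, "gripper": 1}
    - {"tx": 0, "ty": 0, "tz": 0, "rx": 0, "ry": -16, "rz": 0, "gripper": 1}
    - {"tx": 0, "ty": 0, "tz": 0, "rx": 0, "ry": -20, "rz": 0, "gripper": 1}
    - {"tx": 0, "ty": 0, "tz": 0, "rx": 0, "ry": -20, "rz": 0, "gripper": 1}
    - {"tx": 0, "ty": 0, "tz": 0, "rx": 0, "ry": -20, "rz": 0, "gripper": 1}
    - {"tx": 0, "ty": 0, "tz": 0, "rx": 0, "ry": -20, "rz": 0, "gripper": 1}
    - {"tx": 0, "ty": 0, "tz": 0, "rx": 0, "ry": -20, "rz": 0, "gripper": 1}
    - {"tx": 0, "ty": 0, "tz": 0, "rx": 0, "ry": -13, "rz": 0, "gripper": 1}
    - {"tx": 0, "ty": 0, "tz": 0, "rx": 0, "ry": -6, "rz": 0, "gripper": 1}
    - {"tx": 0, "ty": 0, "tz": 0, "rx": 0, "ry": 0, "rz": 0, "gripper": 1}
    - {"tx": 0, "ty": 0, "tz": 0, "rx": 0, "ry": 0, "rz": 0, "gripper": 1}
    - {"tx": 0, "ty": 0, "tz": 0, "rx": 0, "ry": 0, "rz": 0, "gripper": 1}

```text
t: 7.55
eef_pos: [0.4476, -0.134, 0.2153]
ee_rot: [0.998, -0.06, 0.0, 0.0]
wrist_force: [-0.1, -0.0, -3.1]
finger_gap: 0.0472
gripper_force: 73.2
```

```bash
python3 m.py
```

```text
7.55 [ 0.4476 -0.134   0.2153] [-1.80e+02 -4.00e-02 -6.83e+00] gap 0.0472 F [-0.07 -0.02 -3.08] M tool [-0.06   0.035 -0.   ]
```

```bash
cat > ms.py <<'E'
from h import *; from workcell import robot
M=[];F=[];Z=[]
for i in range(8):
    robot.capture("wrist"); s=robot.read_state(); T=R.from_quat(s["ee_rot"])
    M.append(T.inv().apply(s["moment"])); F.append(s["wrist_force"]);Z.append(s["eef_pos"])
print(s["t"],"M",np.mean(M,0).round(3),"sd",np.std(M,0).round(3),"F",np.mean(F,0).round(2),np.std(F,0).round(2),np.mean(Z,0).round(4))
E
python3 ms.py
```

```text
7.95 M [ 0.013  0.005 -0.003] sd [0.027 0.031 0.023] F [-0.15  0.23 -3.79] [0.23 0.39 0.54] [ 0.4488 -0.134   0.2142]
```

>>> play_rows:
  series:
    - {"tx": 0, "ty": 0, "tz": 0, "rx": 0, "ry": 8, "rz": 0, "gripper": 1}
    - {"tx": 0, "ty": 0, "tz": 0, "rx": 0, "ry": 16, "rz": 0, "gripper": 1}
    - {"tx": 0, "ty": 0, "tz": 0, "rx": 0, "ry": 22, "rz": 0, "gripper": 1}
    - {"tx": 0, "ty": 0, "tz": 0, "rx": 0, "ry": 22, "rz": 0, "gripper": 1}
    - {"tx": 0, "ty": 0, "tz": 0, "rx": 0, "ry": 22, "rz": 0, "gripper": 1}
    - {"tx": 0, "ty": 0, "tz": 0, "rx": 0, "ry": 22, "rz": 0, "gripper": 1}
    - {"tx": 0, "ty": 0, "tz": 0, "rx": 0, "ry": 22, "rz": 0, "gripper": 1}
    - {"tx": 0, "ty": 0, "tz": 0, "rx": 0, "ry": 15, "rz": 0, "gripper": 1}
    - {"tx": 0, "ty": 0, "tz": 0, "rx": 0, "ry": 10, "rz": 0, "gripper": 1}
    - {"tx": 0, "ty": 0, "tz": 0, "rx": 0, "ry": 5, "rz": 0, "gripper": 1}
    - {"tx": 0, "ty": 0, "tz": 0, "rx": 0, "ry": 0, "rz": 0, "gripper": 1}
    - {"tx": 0, "ty": 0, "tz": 0, "rx": 0, "ry": 0, "rz": 0, "gripper": 1}
    - {"tx": 0, "ty": 0, "tz": 0, "rx": 0, "ry": 0, "rz": 0, "gripper": 1}
    - {"tx": 0, "ty": 0, "tz": 0, "rx": 0, "ry": 0, "rz": 0, "gripper": 1}

```text
t: 9.35
eef_pos: [0.4479, -0.134, 0.214]
ee_rot: [0.998, -0.06, 0.0, -0.0]
wrist_force: [1.3, 1.0, -4.3]
finger_gap: 0.047
gripper_force: 73.2
```

```bash
python3 ms.py
```

```text
9.75 M [-0.006 -0.006 -0.004] sd [0.027 0.026 0.025] F [ 0.02 -0.12 -3.8 ] [0.37 0.31 0.4 ] [ 0.4479 -0.134   0.2145]
```

Case A is silent: the balance is the same after tilting either way. I'll lay it back.

>>> play_rows:
  series:
    - {"tx": 2, "ty": 0, "tz": 3, "rx": 0, "ry": 0, "rz": 0, "gripper": 1}
    - {"tx": 4, "ty": 0, "tz": 7, "rx": 0, "ry": 0, "rz": 0, "gripper": 1}
    - {"tx": 4, "ty": 0, "tz": 11, "rx": 0, "ry": 0, "rz": 0, "gripper": 1}
    - {"tx": 4, "ty": 0, "tz": 13.5, "rx": 0, "ry": 0, "rz": 0, "gripper": 1}
    - {"tx": 4, "ty": 0, "tz": 15, "rx": 0, "ry": 0, "rz": 0, "gripper": 1}
    - {"tx": 4, "ty": 0, "tz": 16, "rx": 0, "ry": 0, "rz": 0, "gripper": 1}
    - {"tx": 4, "ty": 0, "tz": 16.7, "rx": 0, "ry": 0, "rz": 0, "gripper": 1}
    - {"tx": 4, "ty": 0, "tz": 17.2, "rx": 0, "ry": 0, "rz": 0, "gripper": 1}
    - {"tx": 4, "ty": 0, "tz": 17.5, "rx": 0, "ry": 0, "rz": 0, "gripper": 1}
    - {"tx": 4, "ty": 0, "tz": 17.7, "rx": 0, "ry": 0, "rz": 0, "gripper": 1}
    - {"tx": 4, "ty": 0, "tz": 17.9, "rx": 0, "ry": 0, "rz": 0, "gripper": 1}
    - {"tx": 4, "ty": 0, "tz": 18, "rx": 0, "ry": 0, "rz": 0, "gripper": 1}
    - {"tx": 4, "ty": 0, "tz": 18, "rx": 0, "ry": 0, "rz": 0, "gripper": 1}

```text
t: 11.05
eef_pos: [0.4885, -0.1388, 0.0356]
ee_rot: [0.998, -0.06, 0.001, 0.0]
wrist_force: [-1.2, 1.2, 4.3]
finger_gap: 0.0469
gripper_force: 74.1
```

```bash
python3 m.py
```

```text
11.05 [ 0.4885 -0.1388  0.0356] [ 1.80e+02 -8.00e-02 -6.84e+00] gap 0.0469 F [-1.22  1.18  4.34] M tool [ 0.288 -0.688  0.031]
```

>>> play_rows:
  series:
    - {"tx": 0, "ty": 0, "tz": 0, "rx": 0, "ry": 0, "rz": 0, "gripper": -1}
    - {"tx": 0, "ty": 0, "tz": 0, "rx": 0, "ry": 0, "rz": 0, "gripper": -1}
    - {"tx": 0, "ty": 0, "tz": 0, "rx": 0, "ry": 0, "rz": 0, "gripper": -1}
    - {"tx": 0, "ty": 0, "tz": 0, "rx": 0, "ry": 0, "rz": 0, "gripper": -1}
    - {"tx": 0, "ty": 0, "tz": 0, "rx": 0, "ry": 0, "rz": 0, "gripper": -1}
    - {"tx": 0, "ty": 0, "tz": 0, "rx": 0, "ry": 0, "rz": 0, "gripper": -1}
    - {"tx": 0, "ty": 0, "tz": -2, "rx": 0, "ry": 0, "rz": 0, "gripper": -1}
    - {"tx": 0, "ty": 0, "tz": -5, "rx": 0, "ry": 0, "rz": 0, "gripper": -1}
    - {"tx": 0, "ty": 0, "tz": -9, "rx": 0, "ry": 0, "rz": 0, "gripper": -1}
    - {"tx": 0, "ty": 0, "tz": -14, "rx": 0, "ry": 0, "rz": 0, "gripper": -1}
    - {"tx": 0, "ty": 4.5, "tz": -16, "rx": 0, "ry": 0, "rz": 0, "gripper": -1}
    - {"tx": 0, "ty": 9.4, "tz": -16, "rx": 0, "ry": 0, "rz": 0, "gripper": -1}
    - {"tx": 0, "ty": 9.4, "tz": -16, "rx": 0, "ry": 0, "rz": 0, "gripper": -1}
    - {"tx": 0, "ty": 9.4, "tz": -16, "rx": 0, "ry": 0, "rz": 0, "gripper": -1}

```text
t: 12.45
eef_pos: [0.4761, -0.2329, 0.194]
ee_rot: [0.998, -0.061, -0.0, -0.0]
wrist_force: [0.3, 0.1, -0.4]
finger_gap: 0.0858
gripper_force: 0.0
```

```bash
python3 - <<'E'
from h import *; from workcell import robot
s=robot.read_state(); print(s["eef_pos"])
for n in("wrist","top"):
  c=robot.capture(n); cv2.imwrite(f"pics/{n}2.png",c["image"][:,:,::-1])
  for k in blobs(c,(85,80,20),(105,255,160),200): print(n,rect(onplane(c,k,0.072)))
E
```

```text
[ 0.47610958 -0.23291871  0.19399257]
wrist [ 476.4 -234.7  156.7   46.3   -6.8]
wrist [ 488.2 -143.6  155.9   53.3   -6.6]
wrist [ 466.7 -328.   155.5   46.3   -6.8]
```

View pics/wrist2.png

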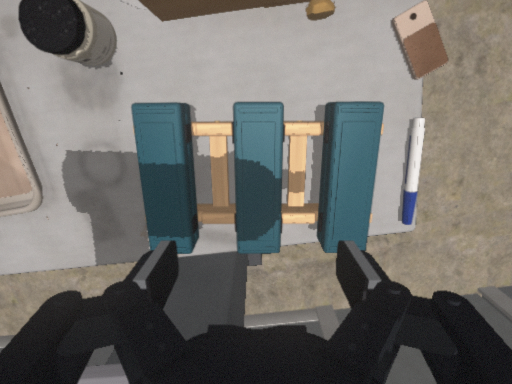

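Case A lies flat in its notch again, parallel to the others. Case B (columns 233–283, rows 102–254) is centred between the fingers.

>>> play_rows:
  series:
    - {"tx": 0, "ty": 0.05, "tz": 4, "rx": 0, "ry": 0, "rz": 0, "gripper": -1}
    - {"tx": 0, "ty": 0.05, "tz": 8, "rx": 0, "ry": 0, "rz": 0, "gripper": -1}
    - {"tx": 0, "ty": 0.05, "tz": 11, "rx": 0, "ry": 0, "rz": 0, "gripper": -1}
    - {"tx": 0, "ty": 0.05, "tz": 13, "rx": 0, "ry": 0, "rz": 0, "gripper": -1}
    - {"tx": 0, "ty": 0.05, "tz": 15, "rx": 0, "ry": 0, "rz": 0, "gripper": -1}
    - {"tx": 0, "ty": 0.05, "tz": 16, "rx": 0, "ry": 0, "rz": 0, "gripper": -1}
    - {"tx": 0, "ty": 0.05, "tz": 16, "rx": 0, "ry": 0, "rz": 0, "gripper": -1}
    - {"tx": 0, "ty": 0.05, "tz": 16, "rx": 0, "ry": 0, "rz": 0, "gripper": 1}
    - {"tx": 0, "ty": 0.05, "tz": 16, "rx": 0, "ry": 0, "rz": 0, "gripper": 1}
    - {"tx": 0, "ty": 0.05, "tz": 16, "rx": 0, "ry": 0, "rz": 0, "gripper": 1}
    - {"tx": 0, "ty": 0.05, "tz": 16, "rx": 0, "ry": 0, "rz": 0, "gripper": 1}
    - {"tx": 0, "ty": 0.05, "tz": 16, "rx": 0, "ry": 0, "rz": 0, "gripper": 1}
    - {"tx": 0, "ty": 0.05, "tz": 16, "rx": 0, "ry": 0, "rz": 0, "gripper": 1}
    - {"tx": 0, "ty": 0.05, "tz": 16, "rx": 0, "ry": 0, "rz": 0, "gripper": 1}
    - {"tx": 0, "ty": 0.05, "tz": 16, "rx": 0, "ry": 0, "rz": 0, "gripper": 1}

```text
t: 14.05
eef_pos: [0.4778, -0.2329, 0.0359]
ee_rot: [0.998, -0.06, 0.001, 0.0]
wrist_force: [-1.5, 0.6, 6.2]
finger_gap: 0.0474
gripper_force: 73.0
```

>>> play_rows:
  series:
    - {"tx": 0, "ty": 0, "tz": -1, "rx": 0, "ry": 0, "rz": 0, "gripper": 1}
    - {"tx": 0, "ty": 0, "tz": -2.5, "rx": 0, "ry": 0, "rz": 0, "gripper": 1}
    - {"tx": 0, "ty": 0, "tz": -5, "rx": 0, "ry": 0, "rz": 0, "gripper": 1}
    - {"tx": 0, "ty": 0, "tz": -8, "rx": 0, "ry": 0, "rz": 0, "gripper": 1}
    - {"tx": -1, "ty": 0, "tz": -12, "rx": 0, "ry": 0, "rz": 0, "gripper": 1}
    - {"tx": -3, "ty": 0, "tz": -16, "rx": 0, "ry": 0, "rz": 0, "gripper": 1}
    - {"tx": -4, "ty": 0, "tz": -18, "rx": 0, "ry": 0, "rz": 0, "gripper": 1}
    - {"tx": -4, "ty": 0, "tz": -18, "rx": 0, "ry": 0, "rz": 0, "gripper": 1}
    - {"tx": -4, "ty": 0, "tz": -18, "rx": 0, "ry": 8, "rz": 0, "gripper": 1}
    - {"tx": -4, "ty": 0, "tz": -18, "rx": 0, "ry": 16, "rz": 0, "gripper": 1}
    - {"tx": -4, "ty": 0, "tz": -18, "rx": 0, "ry": 22, "rz": 0, "gripper": 1}
    - {"tx": -4, "ty": 0, "tz": -18, "rx": 0, "ry": 22, "rz": 0, "gripper": 1}
    - {"tx": -4, "ty": 0, "tz": -18, "rx": 0, "ry": 22, "rz": 0, "gripper": 1}
    - {"tx": -4, "ty": 0, "tz": -18, "rx": 0, "ry": 22, "rz": 0, "gripper": 1}
    - {"tx": -4, "ty": 0, "tz": -18, "rx": 0, "ry": 22, "rz": 0, "gripper": 1}
    - {"tx": -4, "ty": 0, "tz": -18, "rx": 0, "ry": 15, "rz": 0, "gripper": 1}
    - {"tx": -4, "ty": 0, "tz": -18, "rx": 0, "ry": 9, "rz": 0, "gripper": 1}
    - {"tx": -4, "ty": 0, "tz": -18, "rx": 0, "ry": 4, "rz": 0, "gripper": 1}
    - {"tx": -4, "ty": 0, "tz": -18, "rx": 0, "ry": 0, "rz": 0, "gripper": 1}
    - {"tx": -4, "ty": 0, "tz": -18, "rx": 0, "ry": 0, "rz": 0, "gripper": 1}

```text
t: 16.05
eef_pos: [0.4399, -0.2281, 0.2136]
ee_rot: [0.998, -0.06, 0.0, 0.0]
wrist_force: [0.4, 0.9, -3.0]
finger_gap: 0.0473
gripper_force: 75.2
```

```bash
python3 ms.py
```

```text
16.45 M [-0.008  0.074  0.003] sd [0.035 0.027 0.02 ] F [-0.09 -0.17 -3.13] [0.46 0.59 0.36] [ 0.437  -0.2278  0.2141]
```

>>> play_rows:
  series:
    - {"tx": 2.5, "ty": 0, "tz": 0, "rx": 0, "ry": 0, "rz": 0, "gripper": 1}
    - {"tx": -2.5, "ty": 0, "tz": 0, "rx": 0, "ry": 0, "rz": 0, "gripper": 1}
    - {"tx": 2.5, "ty": 0, "tz": 0, "rx": 0, "ry": 0, "rz": 0, "gripper": 1}
    - {"tx": -2.5, "ty": 0, "tz": 0, "rx": 0, "ry": 0, "rz": 0, "gripper": 1}
    - {"tx": 0, "ty": 0, "tz": 0, "rx": 0, "ry": 0, "rz": 0, "gripper": 1}
    - {"tx": 0, "ty": 0, "tz": 0, "rx": 0, "ry": -8, "rz": 0, "gripper": 1}
    - {"tx": 0, "ty": 0, "tz": 0, "rx": 0, "ry": -16, "rz": 0, "gripper": 1}
    - {"tx": 0, "ty": 0, "tz": 0, "rx": 0, "ry": -22, "rz": 0, "gripper": 1}
    - {"tx": 0, "ty": 0, "tz": 0, "rx": 0, "ry": -22, "rz": 0, "gripper": 1}
    - {"tx": 0, "ty": 0, "tz": 0, "rx": 0, "ry": -22, "rz": 0, "gripper": 1}
    - {"tx": 0, "ty": 0, "tz": 0, "rx": 0, "ry": -22, "rz": 0, "gripper": 1}
    - {"tx": 0, "ty": 0, "tz": 0, "rx": 0, "ry": -22, "rz": 0, "gripper": 1}
    - {"tx": 0, "ty": 0, "tz": 0, "rx": 0, "ry": -15, "rz": 0, "gripper": 1}
    - {"tx": 0, "ty": 0, "tz": 0, "rx": 0, "ry": -9, "rz": 0, "gripper": 1}
    - {"tx": 0, "ty": 0, "tz": 0, "rx": 0, "ry": -4, "rz": 0, "gripper": 1}
    - {"tx": 0, "ty": 0, "tz": 0, "rx": 0, "ry": 0, "rz": 0, "gripper": 1}
    - {"tx": 0, "ty": 0, "tz": 0, "rx": 0, "ry": 0, "rz": 0, "gripper": 1}

```text
t: 18.15
eef_pos: [0.4344, -0.2276, 0.2158]
ee_rot: [0.998, -0.06, 0.001, -0.0]
wrist_force: [-0.1, -0.1, -3.5]
finger_gap: 0.0473
gripper_force: 75.4
```

```bash
python3 ms.py
```

```text
18.55 M [-0.016 -0.08  -0.007] sd [0.03  0.021 0.033] F [ 0.21  0.15 -3.51] [0.5  0.51 0.4 ] [ 0.437  -0.2279  0.2145]
```

Case B rattles: its balance moves from +0.074 to −0.080 N m as it is tilted either way, against none for A. Now I'll measure the target.

```bash
python3 - <<'E'
from h import *; from workcell import robot
s=robot.read_state(); c=robot.capture("top")
for k in blobs(c,(9,100,90),(16,190,255),800):
    P=onplane(c,k,0.014); (ctr,r)=cv2.minEnclosingCircle(np.float32(P[:,:2]*1000)); print(k.min(0),k.max(0),"encl",ctr,r, cv2.fitEllipse(np.float32(P[:,:2]*1000)))
# tumbler: non-orange inside board region
cv2.imwrite("pics/t3.png",cv2.resize(c["image"][170:240,150:240,::-1],None,fx=7,fy=7,interpolation=cv2.INTER_CUBIC))
print(goal(s,(.58,.217,.195),-6.9))
E
```

```text
[168 179] [218 229] encl (585.3181762695312, 218.64817810058594) 73.35941314697266 ((585.4300537109375, 218.517333984375), (143.20982360839844, 144.0847930908203), 152.8830108642578)
(array([  8.85, -45.87,   1.88]), array([0.  , 0.07, 0.04]))
```

View pics/t3.png

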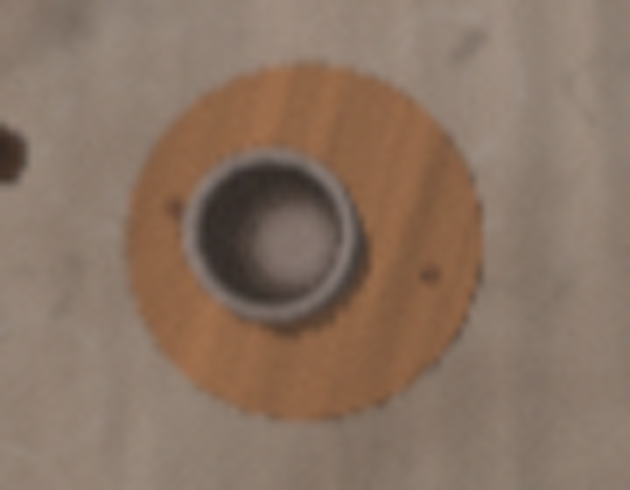

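The crop shows the tumbler's rim centred at about (188.4, 203.2) in full-image pixels and the board at (193.4, 204.4). Both put the centre near (0.584, 0.219), and the board's radius of 73 mm matches the 75 mm given.

>>> play_rows:
  series:
    - {"tx": 0, "ty": -1, "tz": -1, "rx": 0, "ry": 0, "rz": 0, "gripper": 1}
    - {"tx": 0, "ty": -3, "tz": -2, "rx": 0, "ry": 0, "rz": 0, "gripper": 1}
    - {"tx": 0, "ty": -6, "tz": -3, "rx": 0, "ry": 0, "rz": 0, "gripper": 1}
    - {"tx": 0, "ty": -9, "tz": -3, "rx": 0, "ry": 0, "rz": 0, "gripper": 1}
    - {"tx": 0, "ty": -12, "tz": -3, "rx": 0, "ry": 0, "rz": 0, "gripper": 1}
    - {"tx": 0, "ty": -15, "tz": -3, "rx": 0, "ry": 0, "rz": 0, "gripper": 1}
    - {"tx": 1, "ty": -18, "tz": -3, "rx": 0, "ry": 0, "rz": 0, "gripper": 1}
    - {"tx": 2, "ty": -21, "tz": -3, "rx": 0, "ry": 0, "rz": 0, "gripper": 1}
    - {"tx": 3, "ty": -24, "tz": -3, "rx": 0, "ry": 0, "rz": 0, "gripper": 1}
    - {"tx": 4, "ty": -27, "tz": -3, "rx": 0, "ry": 0, "rz": 0, "gripper": 1}
    - {"tx": 5, "ty": -30, "tz": -3, "rx": 0, "ry": 0, "rz": 0, "gripper": 1}
    - {"tx": 6, "ty": -33, "tz": -3, "rx": 0, "ry": 0, "rz": 0, "gripper": 1}
    - {"tx": 7, "ty": -36, "tz": -3, "rx": 0, "ry": 0, "rz": 0, "gripper": 1}
    - {"tx": 8, "ty": -39, "tz": -3, "rx": 0, "ry": 0, "rz": 0, "gripper": 1}
    - {"tx": 8.7, "ty": -42, "tz": -3, "rx": 0, "ry": 0, "rz": 0, "gripper": 1}
    - {"tx": 9.25, "ty": -44.5, "tz": -3, "rx": 0, "ry": 0, "rz": 0, "gripper": 1}
    - {"tx": 9.25, "ty": -45.8, "tz": -2, "rx": 0, "ry": 0, "rz": 0, "gripper": 1}
    - {"tx": 9.25, "ty": -46.1, "tz": 0, "rx": 0, "ry": 0, "rz": 0, "gripper": 1}
    - {"tx": 9.25, "ty": -46.1, "tz": 1.5, "rx": 0, "ry": 0, "rz": 0, "gripper": 1}
    - {"tx": 9.25, "ty": -46.1, "tz": 1.9, "rx": 0, "ry": 0, "rz": 0, "gripper": 1}

```text
t: 20.6
eef_pos: [0.582, 0.2183, 0.1925]
ee_rot: [0.998, -0.06, -0.003, 0.001]
wrist_force: [-0.1, -0.2, -3.4]
finger_gap: 0.0474
gripper_force: 75.4
```

```bash
python3 - <<'E'
from h import *; from workcell import robot
for n in("scene","top"):
  c=robot.capture(n); cv2.imwrite(f"pics/{n}4.png",c["image"][:,:,::-1])
  for k in blobs(c,(85,80,20),(105,255,160),150): print(n,k.min(0),k.max(0),rect(onplane(c,k,0.072)),rect(onplane(c,k,0.231)))
import m
E
```

```text
scene [292 167] [345 194] [ 481.2 -100.7  174.9  107.8   -7.3] [395.3 217.7 112.3  69.2  -7.3]
scene [223 159] [266 194] [682.9 -47.2 245.2 125.7 -59.8] [524.8 252.  157.5  80.7 -59.8]
scene [191 156] [214 183] [818.9 -29.6 208.5  62.4 -52.6] [612.2 263.3 133.9  40.1 -52.6]
scene [318 147] [366 170] [ 460.3 -283.6  175.4  121.6   -7.2] [381.9 100.2 112.6  78.1  -7.2]
top [376 220] [396 276] [ 465.5 -325.7  153.7   44.2   -6.6] [ 470.2 -279.   134.4   38.6   -6.6]
top [169 214] [189 232] [529.5 248.6  49.3  47.5  81.8] [526.2 222.9  43.1  41.5  81.8]
top [308 212] [329 268] [ 487.7 -136.4  153.3   43.8   -6.8] [ 489.7 -113.5  134.    38.3   -6.8]
top [178 169] [195 192] [657.2 220.1  75.7  39.6  34.3] [637.9 198.1  66.2  34.6  34.3]
20.7 [0.5833 0.2184 0.1945] [ 1.7991e+02  9.0000e-02 -6.8700e+00] gap 0.047 F [-1.4  -0.23 -3.2 ] M tool [-0.04  -0.066 -0.008]
```

View pics/scene4.png

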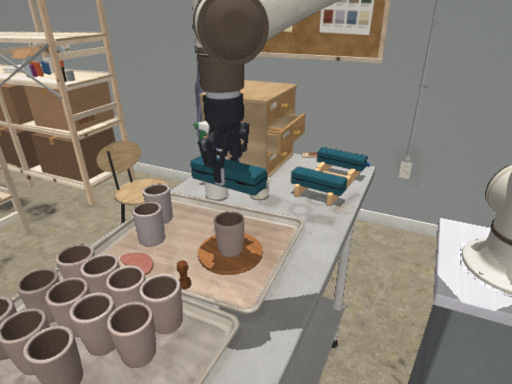

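View pics/top4.png

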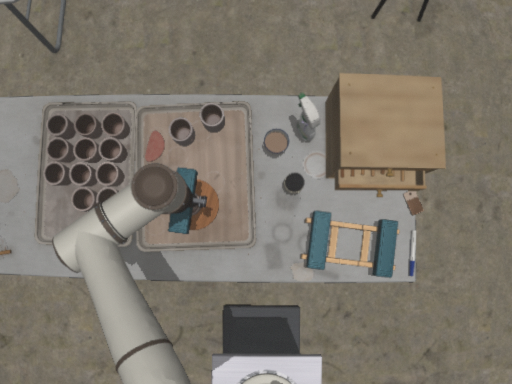

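```bash
python3 - <<'E'
from h import *; from workcell import robot
s=robot.read_state(); T=R.from_quat(s["ee_rot"]); ctr=s["eef_pos"]+[0,0,.0155]
for n in("scene","top"):
  c=robot.capture(n); K=np.array([[c["fx"],0,c["cx"]],[0,c["fy"],c["cy"]],[0,0,1]])
  Ri=R.from_quat(c["attitude"]).inv().as_matrix()
  Q=np.array([[x,y,z] for x in(-80,80) for y in(-24,24) for z in(-21,21)])/1000
  P=R.from_euler("z",-6.9,degrees=True).apply(Q)+ctr
  px=cv2.projectPoints(P,cv2.Rodrigues(Ri)[0],-Ri@c["eye"],K,c["dist_coeffs"])[0].reshape(-1,2)
  print(n); [print((q*1000).astype(int),p.round(1)) for q,p in zip(Q,px)]
  if n=="scene": cv2.imwrite("pics/s5.png",cv2.resize(c["image"][145:205,180:280,::-1],None,fx=8,fy=8,interpolation=cv2.INTER_CUBIC))
  for k in blobs(c,(85,80,20),(105,255,160),150):
    if k[:,0].max()<280: print([tuple(k[f(k[:,i])]) for i in(0,1) for f in(np.argmin,np.argmax)])
E
```

```text
scene
[-80 -24 -21] [266.6 186.2]
[-80 -24  21] [266.7 167. ]
[-80  24 -21] [253.7 196. ]
[-80  24  21] [253.3 176.1]
[ 80 -24 -21] [204.8 169.2]
[ 80 -24  21] [203.2 151.5]
[ 80  24 -21] [190.2 177.2]
[80 24 21] [188.2 158.9]
[(np.int32(222), np.int32(165)), (np.int32(265), np.int32(183)), (np.int32(224), np.int32(159)), (np.int32(251), np.int32(193))]
[(np.int32(190), np.int32(160)), (np.int32(213), np.int32(182)), (np.int32(201), np.int32(154)), (np.int32(213), np.int32(182))]
top
[-80 -24 -21] [188.9 233.5]
[-80 -24  21] [186.5 233.5]
[-80  24 -21] [170.  230.9]
[-80  24  21] [166.9 230.8]
[ 80 -24 -21] [198.  170.4]
[ 80 -24  21] [195.9 168. ]
[ 80  24 -21] [179.3 167.9]
[80 24 21] [176.6 165.5]
[(np.int32(169), np.int32(227)), (np.int32(187), np.int32(226)), (np.int32(185), np.int32(212)), (np.int32(178), np.int32(231))]
[(np.int32(178), np.int32(168)), (np.int32(194), np.int32(177)), (np.int32(178), np.int32(168)), (np.int32(191), np.int32(191))]
```

View pics/s5.png

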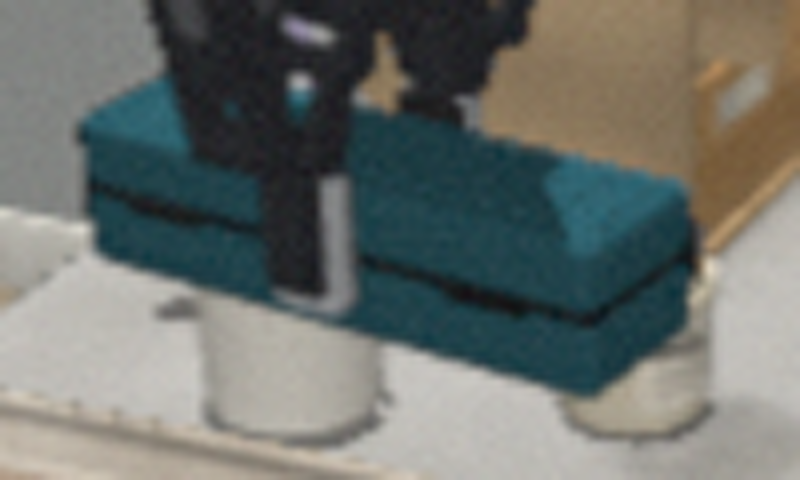

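The held case's corners match a level, centred pose to within about 2 px. Its far bottom corner is at (192,176) and its near bottom corner at (255,194), and the underside is about 89 mm above the rim. Nothing else has moved, so I'll hand in.

```bash
python3 -c "
import m
print(m.robot.close_job())"
```

```text
20.8 [0.5843 0.2188 0.1963] [-1.7996e+02 -8.0000e-02 -6.8700e+00] gap 0.047 F [-0.01  0.44 -3.78] M tool [ 0.003 -0.025 -0.003]
the job is handed in; nothing more can be done
None
```

The middle case (B) rattles and is held level above the tumbler, about 9 cm clear of its rim; case A tested silent and is back in its notch, case C was never lifted, and the job is handed in at about 21 s.

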